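Refit the tapered plug of a vacuum chamber's stopcock and turn it home

ROBOT

A 6-joint arm with a two-finger parallel gripper is mounted at the origin on a cart in front of the work surface, level with it; the furniture and walls round the work are solid. World frame = base frame: x ahead of the robot, y to its left, z up, the work surface at z = 0. Lengths are in m, angles in degrees, forces in N, time in s.
With the tool pointing down it reaches from about 0.325 to 0.85 m from the base axis. Payload 15.5 kg.
Tool frame: the origin (TCP) lies midway between the tips of the shut fingers; the grasp point (between the pads) lies 19 mm behind it; z points along the fingers, y is the line along which they close (so a half turn about z gives the same grasp; the last joint's range is limited). The gripper opens to 91 mm and grips with 3 to 60 N. Pads are 32 mm wide; open, the fingers measure 118 mm over their backs; the gripper's body (76 mm by 178 mm) begins 60 mm behind the grasp point.
Start: joints at [-82.477, 28.281, 77.091, -0, 74.628, -5.472], TCP at [0.141, -0.609, 0.214] pointing down, gripper open.
Joint ranges: [-166.48, 166.48], [-47.26, 123.95], [12.59, 153.08], [-70.14, 250.14], [6.76, 159.57], [-176.63, 176.63]. Speed limits (degrees/s): [108.29, 108.29, 147.25, 172.46, 172.46, 172.46].

INTERFACE

Orientations are given as a 3x3 rotation matrix whose columns are the frame's x, y, z axes.
In Python, from bench import ctrl gives the robot as it stands. The module is installed in compiled form; this text tells all that it offers. Calls block until the motion is done:
- ctrl.goto(position, orientation): joint-space move of the TCP to a pose.
- ctrl.move_l(position, vel=0.15, ori=None, contact_N=None): straight line of the TCP; ori=None keeps the orientation; vel is the mean speed in m/s. With contact_N (N) it stops when the force on the tool has changed by that much, and returns True; else False.
- ctrl.movej(angles): joint-space move.
- ctrl.command_gripper(opening): opening from 0.0 (shut) to 1.0 (fully open); the grip force is fixed at half the most; returns when the fingers have stopped.
- ctrl.sleep(seconds).
- ctrl.ik(position, orientation): joint angles nearest the present ones, or None.
- ctrl.read_camera(name): name is "scene" or "top"; returns the picture (400x640x3 uint8, blue, green, red); there is no depth.
- ctrl.camera_params(name): a dict with "fx", "fy", "cx", "cy" (pixels), "D" ([k1, k2, p1, p2, k3] as OpenCV has them; the pictures are not rectified), "pose" (4x4, takes a point from camera to world coordinates). Camera axes: x right, y up, looking along -z (the intrinsics and any distortion apply to the point x, -y, -z); pixel columns grow to the right and rows downward; lengths in m; the calibration is good to about 2 mm. A picture is of the moment at which its call begins. camera_params takes no time and is no camera call.
A pose or a line that the arm cannot do raises ctrl.MotionError and nothing moves.
- ctrl.sign_off(): hands the job in; it is judged then, once.
Readings, each from a call of its own:
- ctrl.current_t(): time.
- ctrl.current_q(): joint angles.
- ctrl.current_dq(): joint speeds.
- ctrl.current_effort(): joint torques, N m.
- ctrl.current_tool_pos(): TCP position.
- ctrl.current_eef_rot(): TCP orientation.
- ctrl.current_contact_force(): force on the tool from outside, world axes, zero at the start.
- ctrl.current_wrist_torque(): the same for the moment, N m.
- ctrl.current_grip_width(): opening from 0.0 (shut) to 1.0 (fully open).
- ctrl.current_grasp_force(): force on a finger pad.
Only numpy, scipy, OpenCV 4.12 (cv2) and the standard library are available. Lean on these libraries where they do the work, as an engineer would, in place of code of your own. Each camera call takes 0.05 s, during which the arm holds its last target. There are 200 camera calls.

TASK

The stopcock on the vacuum mounting chamber was taken apart for cleaning: take its winged plug from the drying block and set it in the tapered barrel on the lid with the wing in line with the two side arms (open). Then press it down firmly, but not so hard that the barrel is pushed through its rubber bung, while turning the wing a quarter turn either way until it stands across the side arms (shut), so that the plug is fully home, its collar down at the barrel's rim, and holds there by itself when you let go. Leave the round-headed stopper and the other things where they are.

Things in the scene. Friction and masses are not known exactly. Their poses are not given: they have to be found in the camera images.
- plug: White stopcock plug, loose, 80 g, 78 mm tall, hanging upright by its collar in an outer hole of the drying block. Origin: centre of its foot, z up its axis. Cone 11 mm wide at the foot to 19 mm at 38 mm up (taper 1 in 5); collar 26 mm wide, 38 to 41 mm up; neck 13 mm wide; flat wing 48 to 78 mm up, 42 mm long (plug x), 11 mm thick (plug y), the same either way round.
- plug_collar (a point): Centre of the underside of the plug's collar, 38 mm above its foot; axes as the plug. Seen from the rim its height is the gap: about 7 mm when the plug first sits loosely in the bore, 0 when the collar meets the rim.
- plug_wing (a point): Where to pinch the wing across its 11 mm thickness (its y axis): on the plug's axis, 66 mm above the foot, 25 mm above the collar's top, 12 mm below the wing's top; axes as the plug.
- barrel_rim (a point): Centre of the mouth of the white stopcock barrel on the chamber's lid, 150 mm above the worktop; x along the side arms, z up; moves with the barrel. Barrel 27 mm wide (rim 31), bore 17.4 mm wide at the rim, narrowing 1 in 5 downward like the plug. Friction (it varies) stops a plug that is only pressed at a gap of about 2 mm or more.
- barrel (a joint): How far the barrel has sunk into its rubber bung, in m: 0 unloaded, growing downward, about 1 mm for every 4 N of push; it springs back when let go. More than 5 mm (20 N) pushes it through the bung. A plug turned under a push of 11 to 15 N creeps down home within a quarter turn or some rocking to and fro, then stays wedged.
- chamber: Vacuum mounting chamber, fixed: round clear pot with three specimens in it, grey lid 134 mm wide with its top at 89 mm, in its middle a black bung (to 99 mm) that carries the barrel. Two hose arms stand out level from the barrel along the chamber's +x and -x, ends 46 mm from the axis, 28 mm below the rim. Origin: centre of its underside, z up.
- rack: Drying block, fixed: light wood, 52 mm (x) by 116 mm (y), 44 mm high, three 21 mm holes in a row along y at -36, 0 and +36 mm. Origin: centre of its underside. The plug hangs in one outer hole, the stopper in the other; the middle one is empty.
- stopper: White stopper with the plug's cone and collar but a round knob 21 mm wide for a head, 70 mm tall, hanging in the other outer hole of the drying block; not needed, must stay there. Origin: centre of its foot, z up.
- mount: bystander: a resin-mounted specimen, a round puck 32 mm across and 17 mm high, standing on the worktop; origin: centre of its underside
- vial: bystander: a small capped glass vial, 23 mm across, 42 mm high, standing on the worktop; origin: centre of its underside
- dropper: bystander: a brown dropper bottle, 33 mm across, 102 mm high, standing on the worktop; origin: centre of its underside
Mind the look-alikes: they are no part of the job. There is more than one size of the chamber; the one meant has the size given above.

How it is judged (in metres and radians):
On the way, in this order (a step that is already met when the one before it is completed fails the run):
1. the plug stands in the barrel, upright, its wing in line with the side arms (within 20 degrees) (horizontal distance between plug_collar and barrel_rim below 0.004 m and angle between plug's own z axis and vertical below 0.1 rad and z of plug_collar in the frame of barrel_rim below 0.015 m and angle between the x axis of plug and the x axis of barrel_rim, either way round below 0.35 rad), for 0.2 s.
2. the plug is fully home with its wing across the side arms (horizontal distance between plug_collar and barrel_rim below 0.004 m and angle between plug's own z axis and vertical below 0.1 rad and z of plug_collar in the frame of barrel_rim below 0.0015 m and angle between the x axis of plug and the y axis of barrel_rim, either way round below 0.25 rad), for 0.2 s.
At the end, for the whole second after the job is handed in: the plug stands released and at rest in the barrel, upright, its collar's underside no more than 1.5 mm above the rim, its wing across the side arms within 14 degrees; the stopper is still in the drying block (all of step 2 and linear speed of plug below 0.01 m/s and horizontal distance between stopper and rack below 0.045 m); the robot touches nothing.
It fails at once if the barrel is pushed more than 5 mm into its bung (more than about 20 N) (value of joint barrel above 0.005 m).
It fails at once if the stopper is moved more than 20 mm (distance of stopper from where it was at the start of the episode above 0.02 m).
It fails at once if the resin-mounted specimen is moved more than 20 mm (distance of mount from where it was at the start of the episode above 0.02 m).
It fails at once if the vial is moved more than 20 mm (distance of vial from where it was at the start of the episode above 0.02 m).
It fails at once if the dropper bottle is moved more than 20 mm (distance of dropper from where it was at the start of the episode above 0.02 m).
It also fails if it takes over 69 s, if anything falls off the work surface, if the arm or the gripper's body presses on something with over 40 N, if the wrist force passes 120 N, or if a joint passes its speed limit or range.

## Working session

There is one attempt and no reset: what is moved stays moved. The work goes in short steps, each a Python script; the robot and the scene stay as the last script left them, time stands still between calls to the robot, and variables do not carry over. Pictures are saved under pics/ and viewed, at most 10 in all, crops included, and the job is handed in when it is done.

```bash
mkdir -p pics; python3 - <<'E'
from bench import ctrl
import cv2,numpy as np
np.set_printoptions(precision=4,suppress=True)
for n in("scene","top"):
    cv2.imwrite(f"pics/{n}0.png",ctrl.read_camera(n)); print(n,ctrl.camera_params(n))
print(ctrl.current_t(),ctrl.current_eef_rot())
E
```

```text
scene {'fx': 478.0734320089598, 'fy': 478.0734320089598, 'cx': 334.48639284939946, 'cy': 190.1073539802068, 'D': array([-0.0186,  0.    ,  0.    ,  0.    ,  0.    ]), 'pose': array([[-0.8467,  0.3531, -0.3981,  0.1249],
       [-0.5319, -0.582 ,  0.6151,  0.3609],
       [-0.0145,  0.7325,  0.6806,  0.7907],
       [ 0.    ,  0.    ,  0.    ,  1.    ]])}
top {'fx': 361.53932037023105, 'fy': 361.53932037023105, 'cx': 331.42017083712324, 'cy': 191.87212666298188, 'D': array([0.0251, 0.    , 0.    , 0.    , 0.    ]), 'pose': array([[ 0.0031,  0.9942, -0.1076,  0.4422],
       [-0.9999,  0.0044,  0.0118, -0.2477],
       [ 0.0122,  0.1076,  0.9941,  0.9715],
       [ 0.    ,  0.    ,  0.    ,  1.    ]])}
0.1 [[ 0.9744  0.2249 -0.0001]
 [ 0.2249 -0.9744  0.0011]
 [ 0.0001 -0.0011 -1.    ]]
```

View pics/scene0.png

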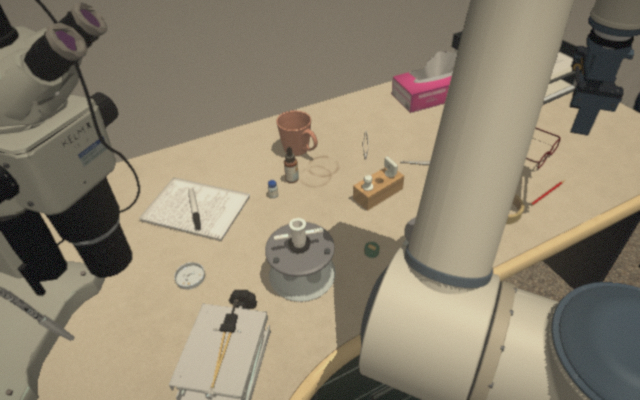

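View pics/top0.png

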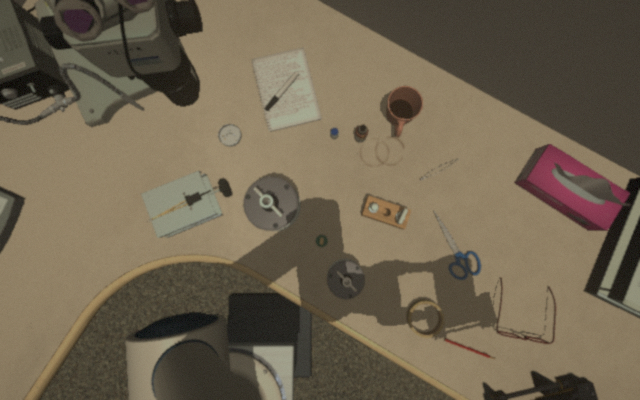

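The scene view shows the chamber with its rim at about (298,226) and the rack at about (378,187). In the top view the large chamber is at (270,202), with a lid about 56 px wide (≈134 mm). The small look-alike is at (346,280), and the rack is at (386,210) with the plug at its right end. I'll zoom in on these.

```bash
python3 - <<'E'
import cv2,numpy as np
s=cv2.imread("pics/scene0.png");t=cv2.imread("pics/top0.png")
def c(im,x,y,w,h,k): 
    return cv2.resize(im[y:y+h,x:x+w],None,fx=k,fy=k,interpolation=cv2.INTER_CUBIC)
a=np.vstack([np.hstack([c(s,345,145,66,50,6),c(t,355,185,66,50,6)]),np.hstack([c(s,262,210,80,60,396/80),c(t,237,170,66,50,6)])[:300]]) if 0 else None
r1=np.hstack([c(s,345,150,66,50,6),c(t,353,185,66,50,6)])
r2=np.hstack([c(s,265,212,66,50,6),c(t,237,177,66,50,6)])
cv2.imwrite("pics/crop0.png",np.vstack([r1,r2]))
E
```

```text
(no output)
```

View pics/crop0.png

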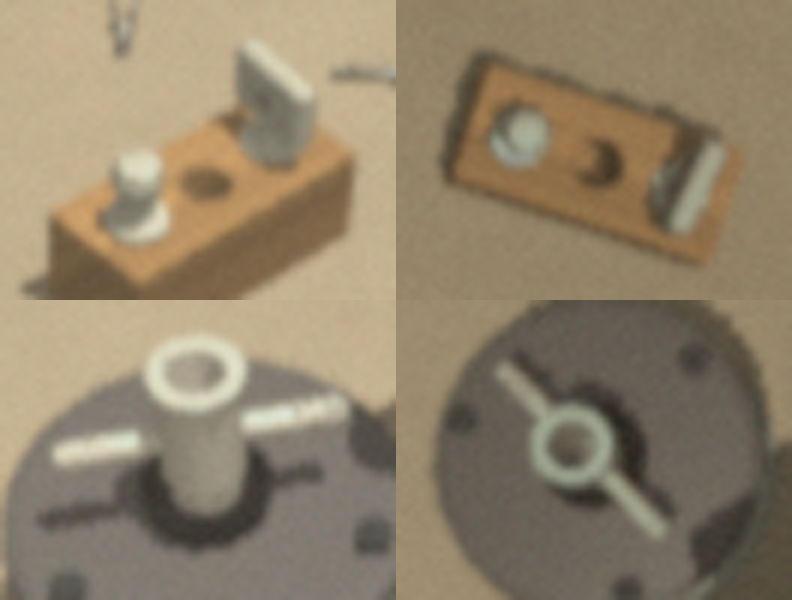

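The crops show the plug's wing across the right end of the rack, with its top centre at about (276,76) in the scene crop and (302,188) in the top crop. The rim ring is at (195,373) and (571,446) in the composite picture, and the side arms run diagonally in the top view. Next I'll triangulate these points.

```bash
cat > h.py <<'E'
import cv2,numpy as np
from bench import ctrl
np.set_printoptions(precision=4,suppress=True)
def ray(n,uv):
    p=ctrl.camera_params(n);K=np.array([[p["fx"],0,p["cx"]],[0,p["fy"],p["cy"]],[0,0,1]])
    x,y=cv2.undistortPoints(np.array([[uv]],float),K,np.array(p["D"]))[0,0]
    P=np.array(p["pose"]);d=P[:3,:3]@[x,-y,-1];return P[:3,3],d/np.linalg.norm(d)
def tri(us,ut):
    A=np.zeros((3,3));b=np.zeros(3);R=[ray("scene",us),ray("top",ut)]
    for o,d in R:
        M=np.eye(3)-np.outer(d,d);A+=M;b+=M@o
    X=np.linalg.solve(A,b);return X,[round(1000*np.linalg.norm(np.cross(d,X-o)),1) for o,d in R]
def atz(n,uv,z):
    o,d=ray(n,uv);return o+d*(z-o[2])/d[2]
def proj(n,X):
    p=ctrl.camera_params(n);P=np.linalg.inv(np.array(p["pose"]));c=P[:3,:3]@np.asarray(X,float)+P[:3,3]
    K=np.array([[p["fx"],0,p["cx"]],[0,p["fy"],p["cy"]],[0,0,1]])
    return cv2.projectPoints(np.array([[c[0],-c[1],-c[2]]]),np.zeros(3),np.zeros(3),K,np.array(p["D"]))[0].ravel()
E
python3 - <<'E'
from h import *
S=lambda x,y,ox,oy:((x+.5)/6-.5+ox,(y+.5)/6-.5+oy)
sr=lambda x,y:S(x,y,345,150); tr=lambda x,y:S(x-396,y,353,185)
sc=lambda x,y:S(x,y-300,265,212); tc=lambda x,y:S(x-396,y-300,237,177)
print("rim",tri(sc(195,373),tc(571,446)),"lidtop z .089?")
a=atz("top",tc(503,370),.122);b=atz("top",tc(660,530),.122);print("arms top",a,b,(a+b)/2,np.degrees(np.arctan2(*(b-a)[1::-1])),np.linalg.norm(b-a))
a=atz("scene",sc(57,450),.122);b=atz("scene",sc(345,408),.122);print("arms scene",a,b,(a+b)/2,np.degrees(np.arctan2(*(b-a)[1::-1])),np.linalg.norm(b-a))
print("wing top",tri(sr(276,76),tr(698,188)))
print("mid hole",tri(sr(207,184),tr(602,163)),"stopper collar",tri(sr(139,222),tr(520,135)))
a=atz("top",tr(717,143),.084);b=atz("top",tr(680,233),.084);print("wing",a,b,np.degrees(np.arctan2(*(b-a)[1::-1])),np.linalg.norm(b-a))
a=atz("scene",sr(246,49),.084);b=atz("scene",sr(307,104),.084);print("wing",a,b,np.degrees(np.arctan2(*(b-a)[1::-1])),np.linalg.norm(b-a))
for n,f in(("top",tr),):
    for p in((487,58),(450,180),(742,150),(710,265)): print(atz(n,f(*p),.044))
print("scene corners",[atz("scene",sr(*p),.044) for p in((52,216),(145,283),(353,155))])
E
```

```text
rim (array([ 0.5106, -0.1076,  0.1481]), [np.float64(0.7), np.float64(0.7)]) lidtop z .089?
arms top [ 0.542  -0.0763  0.122 ] [ 0.4794 -0.1389  0.122 ] [ 0.5107 -0.1076  0.122 ] -134.9685552164972 0.08856420780229499
arms scene [ 0.5447 -0.0772  0.122 ] [ 0.4778 -0.1386  0.122 ] [ 0.5113 -0.1079  0.122 ] -137.40638004572926 0.09080246599582957
wing top (array([ 0.481 , -0.4352,  0.0756]), [np.float64(1.1), np.float64(1.1)])
mid hole (array([ 0.4925, -0.4021,  0.0391]), [np.float64(0.3), np.float64(0.3)]) stopper collar (array([ 0.5039, -0.3668,  0.0411]), [np.float64(0.1), np.float64(0.1)])
wing [ 0.4982 -0.4421  0.084 ] [ 0.4613 -0.4263  0.084 ] 156.7312742591709 0.04009308741324353
wing [ 0.4953 -0.434   0.084 ] [ 0.46   -0.4165  0.084 ] 153.67262094652042 0.03938552314746921
[ 0.5369 -0.3525  0.044 ]
[ 0.4844 -0.3363  0.044 ]
[ 0.4977 -0.4615  0.044 ]
[ 0.4487 -0.4469  0.044 ]
scene corners [array([ 0.5327, -0.3496,  0.044 ]), array([ 0.4838, -0.3355,  0.044 ]), array([ 0.4494, -0.4419,  0.044 ])]
```

```bash
cat >> h.py <<'E'
def R(yaw):
    c,s=np.cos(np.radians(yaw)),np.sin(np.radians(yaw))
    return np.array([[c,s,0],[s,-c,0],[0,0,-1]])
def st(m=""):
    print(m,"t%.1f"%ctrl.current_t(),ctrl.current_tool_pos(),"F",np.round(ctrl.current_contact_force(),1),"T",np.round(ctrl.current_wrist_torque(),2),"w%.3f g%.1f"%(ctrl.current_grip_width(),ctrl.current_grasp_force()))
E
python3 - <<'E'
from h import *
x,y=.4803,-.4348
ctrl.command_gripper(.5)
ctrl.goto([x,y,.15],R(-24.5)); st()
print("c",ctrl.move_l([x,y,.054],vel=.1,contact_N=8)); st()
for n in("scene","top"): cv2.imwrite(f"pics/{n}1.png",ctrl.read_camera(n))
s=cv2.imread("pics/scene1.png");t=cv2.imread("pics/top1.png")
c=lambda im,x,y:cv2.resize(im[y:y+100,x:x+100],None,fx=4,fy=4,interpolation=cv2.INTER_CUBIC)
cv2.imwrite("pics/c1.png",np.hstack([c(s,340,120),c(t,335,165)]))
E
```

```text
t2.4 [ 0.4798 -0.4355  0.1502] F [-0.1 -0.6 -0.4] T [0.07 0.04 0.01] w0.498 g0.0
c False
 t3.5 [ 0.4806 -0.4351  0.0546] F [ 1.2 -0.4  0.2] T [ 0.06  0.03 -0.04] w0.503 g0.0
```

View pics/c1.png

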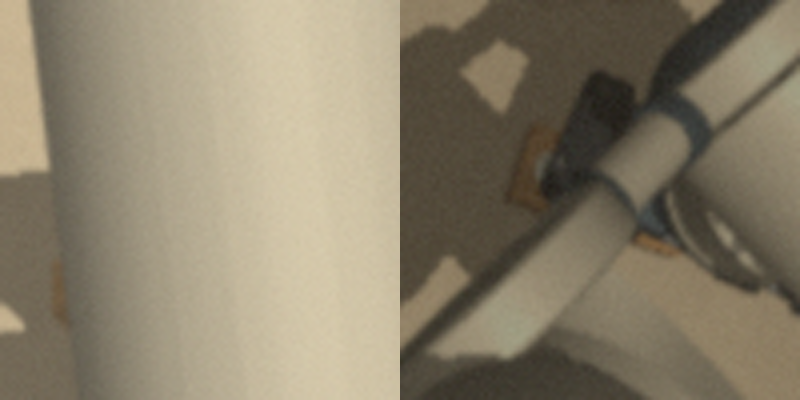

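The arm hides the plug in both views. I'll close the gripper, check the readings and lift.

```bash
python3 - <<'E'
from h import *
ctrl.command_gripper(0.0); st("closed")
x,y,_=ctrl.current_tool_pos()
ctrl.move_l([x,y,.12],vel=.1); st("lift")
ctrl.move_l([x,y,.27],vel=.2)
ctrl.goto([.511,-.1077,.27],R(44)); ctrl.sleep(.3); st("over")
for n in("scene","top"): cv2.imwrite(f"pics/{n}2.png",ctrl.read_camera(n))
s=cv2.imread("pics/scene2.png");t=cv2.imread("pics/top2.png")
c=lambda im,x,y:cv2.resize(im[y:y+100,x:x+100],None,fx=4,fy=4,interpolation=cv2.INTER_CUBIC)
cv2.imwrite("pics/c2.png",np.hstack([c(s,250,160),c(t,216,150)]))
E
```

```text
closed t4.2 [ 0.4803 -0.4348  0.054 ] F [-0.5  1.2  0. ] T [ 0.08  0.05 -0.01] w0.126 g30.0
lift t5.0 [ 0.48   -0.4345  0.1194] F [-0.7 -0.8 -1.1] T [ 0.06  0.04 -0.01] w0.118 g30.0
over t7.5 [ 0.511  -0.1083  0.2699] F [ 0.5  0.1 -0.4] T [-0.03 -0.04  0.04] w0.119 g30.0
```

View pics/c2.png

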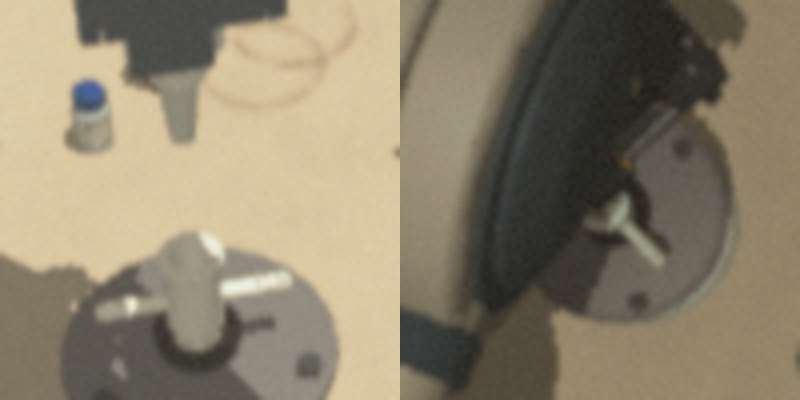

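The scene view shows the plug held, with its foot at about (181,140) in the crop, possibly tilted a little. I'll check this against the projection and rotate the tool in the air to separate offset from tilt.

```bash
python3 - <<'E'
from h import *
c=lambda im,x,y,w,h,k:cv2.resize(im[y:y+h,x:x+w],None,fx=k,fy=k,interpolation=cv2.INTER_CUBIC)
ims=[]
for i,yaw in enumerate((44,89,134)):
    if i: ctrl.goto([.511,-.1077,.27],R(yaw)); ctrl.sleep(.4)
    p=ctrl.current_tool_pos(); im=ctrl.read_camera("scene"); cv2.imwrite(f"pics/yaw{yaw}.png",im)
    ims.append(c(im,265,165,60,48,4.4 if 0 else 4))
    f=[(proj("scene",p+[0,0,z])-[265,165]+.5)*4-.5 for z in(-.047,-.009)]
    print(yaw,p,"pred foot,collar px in crop:",f)
    g=c(im,280,175,32,32,8)
    ims[-1]=g; print("in8x:",[(proj("scene",p+[0,0,z])-[280,175]+.5)*8-.5 for z in(-.047,-.009)])
cv2.imwrite("pics/c3.png",np.hstack(ims))
print("rim z.15 proj",proj("scene",[.511,-.1077,.15]),proj("top",[.511,-.1077,.15]))
E
```

```text
44 [ 0.511 -0.108  0.27 ] pred foot,collar px in crop: [array([119.6342, 117.3892]), array([113.1789,  51.5794])]
in8x: [array([119.7685, 155.2784]), array([106.8578,  23.6588])]
89 [ 0.511  -0.1077  0.27  ] pred foot,collar px in crop: [array([119.1628, 117.7925]), array([112.6903,  51.9766])]
in8x: [array([118.8256, 156.0851]), array([105.8807,  24.4532])]
134 [ 0.511  -0.1077  0.27  ] pred foot,collar px in crop: [array([119.2062, 117.7608]), array([112.735 ,  51.9426])]
in8x: [array([118.9124, 156.0216]), array([105.9701,  24.3851])]
rim z.15 proj [297.2751 222.9578] [265.4928 200.3967]
```

View pics/c3.png

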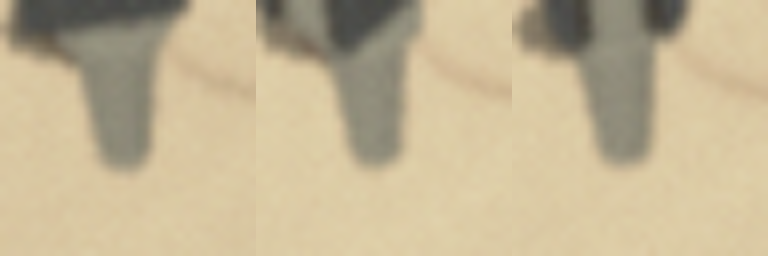

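Rotating shows the plug sits about 2 mm toward −x in the tool (along the wing), with almost no tilt. I'll compensate for that and lower the plug into the barrel until it touches.

```bash
python3 - <<'E'
from h import *
x,y=.5108+.0020*.719,-.1077+.0020*.695
ctrl.goto([x,y,.25],R(44))
ctrl.move_l([x,y,.203],vel=.1); ctrl.sleep(.2); st("pre")
print(ctrl.move_l([x,y,.164],vel=.04,contact_N=3)); st("contact"); ctrl.sleep(.2); st()
E
```

```text
pre t12.4 [ 0.5126 -0.1064  0.2036] F [-0.2  0.   0.5] T [-0.04 -0.04 -0.01] w0.119 g30.0
True
contact t13.1 [ 0.5111 -0.1058  0.1735] F [ 0.3 -0.2 -0.2] T [ 0.02 -0.05 -0.02] w0.117 g30.0
 t13.3 [ 0.5115 -0.1059  0.1745] F [-0.7  0.4 -0.3] T [0.13 0.07 0.01] w0.117 g30.0
```

```bash
python3 - <<'E'
from h import *
ctrl.command_gripper(.3); ctrl.sleep(.3); st("open")
x,y=.5110,-.1077
ctrl.move_l([x,y,.166],vel=.05,contact_N=5); st("down")
im=ctrl.read_camera("scene"); cv2.imwrite("pics/s4.png",im); t=ctrl.read_camera("top")
c=lambda im,x,y:cv2.resize(im[y:y+75,x:x+75],None,fx=5,fy=5,interpolation=cv2.INTER_CUBIC)
cv2.imwrite("pics/c4.png",np.hstack([c(im,262,180),c(t,230,165)]))
ctrl.command_gripper(0.); ctrl.sleep(.2); st("grip")
for _ in range(5): ctrl.sleep(.05); st()
E
```

```text
open t14.0 [ 0.5116 -0.106   0.1745] F [-0.1  0.4  0.1] T [ 0.01 -0.06 -0.08] w0.300 g0.0
down t14.4 [ 0.5107 -0.1077  0.1655] F [ 0.7 -0.5 -0.4] T [-0.04 -0.    0.02] w0.300 g0.0
grip t15.1 [ 0.5101 -0.1071  0.1658] F [-4.   5.3  1.1] T [ 0.82  0.73 -0.02] w0.118 g30.0
 t15.1 [ 0.5102 -0.1071  0.1658] F [-3.6  4.3  2.1] T [ 0.79  0.69 -0.02] w0.124 g30.0
 t15.2 [ 0.5101 -0.1071  0.1658] F [-3.4  4.4  1.2] T [0.86 0.68 0.02] w0.123 g30.0
 t15.2 [ 0.5101 -0.1071  0.1658] F [-4.3  4.5  2.4] T [ 0.83  0.71 -0.01] w0.118 g30.0
 t15.3 [ 0.5101 -0.107   0.1658] F [-3.9  4.5  1.3] T [0.85 0.71 0.  ] w0.118 g30.0
 t15.3 [ 0.5101 -0.1071  0.1658] F [-3.3  3.1  2. ] T [ 0.84  0.71 -0.04] w0.121 g30.0
```

View pics/c4.png

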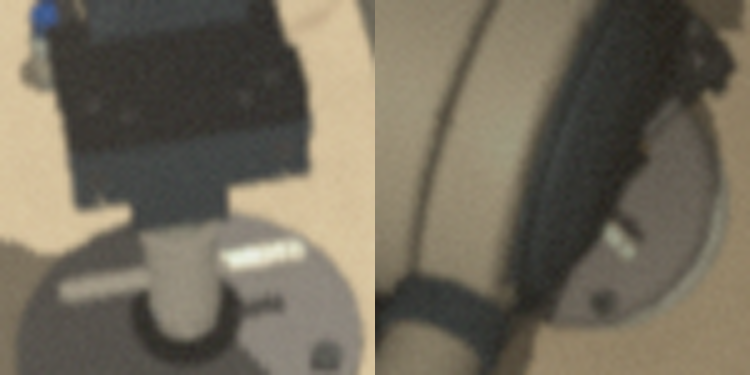

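The plug is seated, and the lateral force shows the arm is about 1 mm off along tool y. I'll relax that and then press in steps up to about 12 N.

```bash
cat >> h.py <<'E'
def F(n=4):
    a=[]
    for _ in range(n): a.append(ctrl.current_contact_force()); ctrl.sleep(.01)
    return np.mean(a,axis=0)
def step(c,yaw,target,gz=.0002,gxy=.00008,vel=.03,zmax=.0006):
    """one compliant step: c = commanded TCP (updated), returns force"""
    f=F(); c[:2]+=np.clip(gxy*f[:2],-.0004,.0004); c[2]+=np.clip(gz*(f[2]-target),-zmax,zmax)
    ctrl.move_l(c.copy(),vel=vel,ori=R(yaw)); return f
def rep(f,yaw):
    p=ctrl.current_tool_pos(); print("t%.1f yaw%.0f"%(ctrl.current_t(),yaw),p,"F",np.round(f,1),"Tz%.2f"%ctrl.current_wrist_torque()[2],"gap+%.1fmm"%((p[2]-.009-.15+f[2]/4000)*1e3))
E
python3 - <<'E'
from h import *
c=np.array([.5103,-.1072,.1658])
ctrl.move_l(c,vel=.02); ctrl.sleep(.1)
for i in range(14):
    f=step(c,44,12); rep(f,44)
    if f[2]>16: break
np.save("c.npy",c); rep(F(),44); print(c)
E
```

```text
t16.0 yaw44 [ 0.5099 -0.1067  0.1652] F [-2.8  4.9  1.3] Tz-0.02 gap+6.6mm
t16.2 yaw44 [ 0.5099 -0.1066  0.1646] F [-3.4  3.4  3. ] Tz-0.00 gap+6.4mm
t16.5 yaw44 [ 0.5098 -0.1065  0.1641] F [-3.   2.4  4.3] Tz-0.02 gap+6.2mm
t16.8 yaw44 [ 0.5098 -0.1065  0.1636] F [-2.2  1.1  5.1] Tz0.06 gap+5.9mm
t17.1 yaw44 [ 0.5097 -0.1065  0.1631] F [-2.   1.3  6.3] Tz0.04 gap+5.7mm
t17.4 yaw44 [ 0.5097 -0.1064  0.1626] F [-2.1  0.5  7.4] Tz0.05 gap+5.4mm
t17.7 yaw44 [ 0.5097 -0.1064  0.1621] F [-1.5  1.   8.3] Tz0.01 gap+5.2mm
t17.9 yaw44 [ 0.5097 -0.1064  0.1617] F [-1.6  0.7  9.6] Tz0.02 gap+5.1mm
t18.2 yaw44 [ 0.5096 -0.1064  0.1615] F [-2.1  0.5 10.6] Tz-0.03 gap+5.1mm
t18.5 yaw44 [ 0.5096 -0.1064  0.1614] F [-1.7  0.8 11.4] Tz-0.03 gap+5.2mm
t18.8 yaw44 [ 0.5096 -0.1064  0.1613] F [-0.8  0.4 11.1] Tz-0.03 gap+5.0mm
t19.1 yaw44 [ 0.5096 -0.1064  0.1613] F [-1.2 -0.3 11.9] Tz-0.02 gap+5.2mm
t19.4 yaw44 [ 0.5096 -0.1064  0.1612] F [-0.1 -0.  11.3] Tz0.02 gap+5.0mm
t19.6 yaw44 [ 0.5096 -0.1064  0.1612] F [-0.3  0.3 12. ] Tz-0.05 gap+5.2mm
t19.7 yaw44 [ 0.5096 -0.1064  0.1612] F [ 0.1  0.3 11.5] Tz-0.01 gap+5.0mm
[ 0.5083 -0.1058  0.1604]
```

```bash
python3 - <<'E'
from h import *
c=np.load("c.npy")
for yaw in range(48,138,4):
    f=step(c,yaw,13.3,gz=.00022,zmax=.0008); 
    if yaw%8==0: rep(f,yaw)
    if f[2]>17 or abs(f[:2]).max()>12: print("stop",f,yaw); break
np.save("c.npy",c); rep(F(),yaw)
E
```

```text
t20.0 yaw48 [ 0.5096 -0.1064  0.1607] F [-0.6  0.1 11.5] Tz0.07 gap+4.6mm
t20.5 yaw56 [ 0.5095 -0.1063  0.16  ] F [-0.2  0.7 11.9] Tz0.06 gap+3.9mm
t21.1 yaw64 [ 0.5095 -0.1063  0.1595] F [-0.1  0.3 12.4] Tz0.01 gap+3.6mm
t21.7 yaw72 [ 0.5094 -0.1063  0.1591] F [-0.3  0.4 12.6] Tz0.03 gap+3.3mm
t22.2 yaw80 [ 0.5094 -0.1063  0.1588] F [-0.1  0.5 12.5] Tz0.05 gap+3.0mm
t22.8 yaw88 [ 0.5094 -0.1063  0.1586] F [-0.2  0.2 12.6] Tz0.10 gap+2.7mm
t23.4 yaw96 [ 0.5093 -0.1062  0.1584] F [-0.3  0.4 12.8] Tz0.07 gap+2.6mm
t23.9 yaw104 [ 0.5093 -0.1062  0.1581] F [-0.2 -0.3 12.6] Tz0.02 gap+2.3mm
t24.5 yaw112 [ 0.5092 -0.1062  0.1579] F [-0.2 -0.  12.7] Tz0.00 gap+2.1mm
t25.1 yaw120 [ 0.5092 -0.1063  0.1577] F [-0.3 -0.2 12.8] Tz0.08 gap+1.9mm
t25.6 yaw128 [ 0.5091 -0.1063  0.1575] F [-0.4  0.  12.7] Tz0.11 gap+1.7mm
t26.2 yaw136 [ 0.5091 -0.1063  0.1574] F [-0.3 -0.2 13. ] Tz0.04 gap+1.6mm
t26.2 yaw136 [ 0.5091 -0.1063  0.1574] F [-0.3 -0.4 12.9] Tz0.09 gap+1.6mm
```

```bash
python3 - <<'E'
from h import *
c=np.load("c.npy"); yaw=136
seq=list(range(130,105,-5))+list(range(105,166,6))+list(range(159,110,-6))+list(range(111,160,6))+list(range(153,133,-6))+[134]
for i,yaw in enumerate(seq):
    f=step(c,yaw,14.2,gz=.0002)
    if i%3==0: rep(f,yaw)
    if f[2]>17 or abs(f[:2]).max()>12: print("stop",f,yaw); break
np.save("c.npy",c); rep(F(),yaw)
E
```

```text
t26.5 yaw130 [ 0.5091 -0.1063  0.1572] F [-0.3  0.  13.4] Tz-0.17 gap+1.6mm
t27.4 yaw115 [ 0.5092 -0.1063  0.1568] F [-0.1  0.6 13.6] Tz-0.12 gap+1.2mm
t28.2 yaw111 [ 0.5092 -0.1062  0.1566] F [ 0.1  0.3 13.5] Tz0.25 gap+1.0mm
t29.1 yaw129 [ 0.5091 -0.1063  0.1566] F [-0.3  0.1 14.3] Tz0.25 gap+1.2mm
t30.0 yaw147 [ 0.5091 -0.1064  0.1566] F [-0.2 -0.2 14.2] Tz0.19 gap+1.1mm
t30.9 yaw165 [ 0.509  -0.1064  0.1567] F [-0.1 -0.3 14.6] Tz0.21 gap+1.3mm
t31.7 yaw147 [ 0.509  -0.1064  0.1565] F [-0.1  0.2 13.4] Tz-0.21 gap+0.8mm
t32.6 yaw129 [ 0.5091 -0.1063  0.1566] F [ 0.6  1.  14.4] Tz-0.22 gap+1.2mm
t33.5 yaw111 [ 0.5092 -0.1062  0.1565] F [ 0.7  0.1 14.6] Tz-0.17 gap+1.2mm
t34.4 yaw123 [ 0.5091 -0.1063  0.1566] F [-0.4 -0.5 14.3] Tz0.22 gap+1.2mm
t35.2 yaw141 [ 0.5091 -0.1063  0.1566] F [-0.3 -0.6 14.4] Tz0.23 gap+1.2mm
t36.1 yaw159 [ 0.5091 -0.1064  0.1566] F [-0.  -0.3 14.4] Tz0.21 gap+1.2mm
t37.0 yaw141 [ 0.509  -0.1064  0.1565] F [ 0.   0.2 13.9] Tz-0.27 gap+1.0mm
t37.6 yaw134 [ 0.509  -0.1063  0.1566] F [ 0.2  0.1 14.4] Tz0.03 gap+1.1mm
```

The descent has stopped sharply and the turning torque has stepped up, so the collar is on the rim. I'll unload, release, back off and look.

```bash
python3 - <<'E'
from h import *
c=np.load("c.npy")
for i in range(12):
    f=step(c,134,1.5,gz=.00022,zmax=.001)
    if f[2]<3: break
rep(F(),134)
ctrl.command_gripper(.35); st("open")
p=ctrl.current_tool_pos(); ctrl.move_l([p[0],p[1],.26],vel=.1)
ctrl.goto([.42,-.40,.30],R(0)); ctrl.sleep(.2); st()
s=ctrl.read_camera("scene");t=ctrl.read_camera("top")
cv2.imwrite("pics/s5.png",s);cv2.imwrite("pics/t5.png",t)
k=lambda im,x,y:cv2.resize(im[y:y+66,x:x+66],None,fx=6,fy=6,interpolation=cv2.INTER_CUBIC)
cv2.imwrite("pics/c5.png",np.hstack([k(s,265,190),k(t,237,170)]))
E
```

```text
t39.3 yaw134 [ 0.509  -0.1063  0.1598] F [ 4.7 -1.7  1.7] Tz0.04 gap+1.2mm
open t39.8 [ 0.5086 -0.1061  0.1597] F [ 0.9  0.5 -0.1] T [ 0.03 -0.21 -0.  ] w0.353 g0.0
 t42.8 [ 0.4203 -0.3996  0.3   ] F [ 0.8 -0.7 -0.7] T [ 0.05 -0.07  0.05] w0.350 g0.0
```

View pics/c5.png

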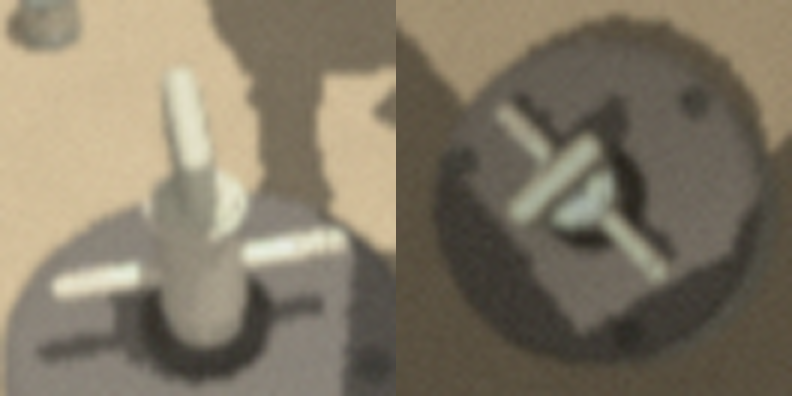

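In the top view the wing stands across the arms (about 89° from them). To check the gap, I'll touch the wing's top lightly with the shut fingertips: fully home should read z ≈ 0.190.

```bash
python3 - <<'E'
from h import *
x,y=.509,-.1063
ctrl.command_gripper(0.)
ctrl.goto([x,y,.22],R(134)); ctrl.sleep(.1); f0=F(10)
ctrl.move_l([x,y,.197],vel=.06)
c=np.array([x,y,.197])
for i in range(24):
    c[2]-=.0006; ctrl.move_l(c.copy(),vel=.02); f=F(5)-f0; p=ctrl.current_tool_pos()
    if f[2]>1.2: print("z%.4f F%.1f top %.4f"%(p[2],f[2],p[2]+f[2]/4000), f[:2])
    if f[2]>7: break
ctrl.move_l([x,y,.23],vel=.08); st()
E
```

```text
z0.1899 F2.8 top 0.1906 [-0.5294 -0.4969]
z0.1893 F5.3 top 0.1906 [-1.0629 -0.1352]
z0.1888 F7.0 top 0.1905 [-1.3118 -0.1402]
z0.1883 F9.0 top 0.1906 [-1.7593  0.2227]
 t51.0 [ 0.5088 -0.1062  0.2296] F [-1.1 -0.5  0.1] T [ 0.03 -0.15 -0.02] w0.001 g0.0
```

The wing top reads 0.1906 m, a gap of about 0.6 mm at most, inside the 1.5 mm limit. The robot is clear, so I'll hand in.

```bash
python3 - <<'E'
from h import *
print(ctrl.sign_off()); print(ctrl.current_t())
E
```

```text
the job is handed in; nothing more can be done
None
the job is handed in; nothing more can be done
```

The job is handed in with the plug in the barrel, wing across the side arms and collar measured about 0.6 mm or less above the rim, released and holding; push readings stayed below 15 N, but no verdict came back.

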